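Swap the sample cell in the glaze light reader

ROBOT

A 6-joint arm with a two-finger parallel gripper is mounted at the origin on a cart in front of the work surface, level with it; the furniture and walls round the work are solid. World frame = base frame: x ahead of the robot, y to its left, z up, the work surface at z = 0. Lengths are in m, angles in degrees, forces in N, time in s.
With the tool pointing down it reaches from about 0.4 to 0.825 m from the base axis. Payload 7 kg.
Tool frame: the origin (TCP) lies at the very end of the fingers, on their centre line; the grasp point (between the pads) lies 19 mm behind it (ctrl.tcp_to_grasp is the distance from the TCP to the grasp point, in m); z points along the fingers, x is the direction in which the jaws open and shut, and the axes are right-handed (so a half turn about z gives the same grasp; the last joint's range is limited). The gripper opens to 88 mm and grips with 3 to 60 N. Pads are 19 mm wide; open, the fingers measure 130 mm over their backs; the gripper's body (78 mm by 193 mm) begins 47 mm behind the grasp point.
Start: joints at [-57.634, 20.546, 0.682, 0, -70.136, -16.507], TCP at [0.184, -0.649, 0.227] pointing down, gripper open.
Joint ranges: [-176.03, 176.03], [-82.01, 121.73], [-58.28, 71.71], [-173.87, 95.51], [-174.79, -0.11], [-173.66, 173.66]. Speed limits (degrees/s): [136.94, 136.94, 172.46, 180, 180, 180].

INTERFACE

Orientations are given as [roll, pitch, yaw] about the fixed x, y, z axes, in that order (R = Rz(yaw) Ry(pitch) Rx(roll)).
In Python, from plant import sensors, vision, ticket, ctrl gives the robot as it stands. The module is installed in compiled form; this text tells all that it offers.
- The arm moves only by the tool drive_tool, never from a script. Its argument "moves" is a list of rows, each a list of 6 numbers: the shift along the tool's x, y, z in units of 0.15 m (1.0 is 0.15 m), then the turn, a rotation vector about the tool's x, y, z in units of 60 degrees (1.0 is 60 degrees). In form: [[dx, dy, dz, rx, ry, rz], ...]. A call has 1 to 8 rows; each row is the pose to reach, as a shift and turn from the pose measured when the call began, along the tool's axes at that moment; what a row does not reach only later rows make up. A row lasts 1/10 s, in which the tool goes at most 50 mm and 8.59 degrees, less where a joint would pass 70% of its speed; a pose out of reach is approached as far as the arm can. A call with a number of a shift or a turn outside -1 to 1 is refused whole. A call with a gripper value outside its range is refused whole. "fingers" is the opening, from -1 (shut) to 1 (fully open), set as the call begins (left out, the last holds). The fingers move at their own pace and stop on an object; the grip force is fixed at half the most. Time passes only in rows, so rows that repeat a pose let the fingers close. It gives the time, the measured TCP pose, the force and the opening at its end, in the units of the state.
- sensors.get_obs(): the state, without advancing time (a new reading comes with each control period).
- vision.snapshot(name): name is "scene" or "top"; returns a dict with "pixels" (400x640x3 uint8, red, green, blue), "fx", "fy", "cx", "cy" (pixels), "R" (3x3) and "t" (3): a world point X has camera coordinates R X + t. Camera axes: x right, y down, z forward; pixel columns grow to the right and rows downward; lengths in m; the calibration is good to about 2 mm. A picture is of the moment at which its call begins. There is no depth.
- ticket.close_job(): hands the job in, once; it reports no verdict.
The state is a dict: "clock": time; "joint_pos": joint angles; "qvel": joint speeds; "tau": joint torques, N m; "tool_pos": TCP position; "orientation": TCP orientation; "force": force on the tool from outside, world axes, zero at the start; "moment": the same for the moment, N m; "opening": finger opening in m.
Only numpy, scipy, OpenCV 4.12 (cv2) and the standard library are available. Lean on these libraries where they do the work, as an engineer would, in place of code of your own. Each camera call takes 0.05 s, during which the arm holds its last target.

TASK

The sample cell with the orange cap has been measured: take it out of the light reader and drop it in the wire basket. Then put the blue-capped cell from the plaster bat into the reader's empty well, fully down and upright, with its clear windows facing the lamp and the detector so that the light passes through. Leave the yellow-capped cell, the two jars and the clay cup standing where they are.

Things in the scene. Friction and masses are not known exactly. Their poses are not given: they have to be found in the camera images.
- finished_cell_mid (a point): centre, half-way up, of the finished cell (orange cap), which starts seated in the reader's well. All cells: 95 mm tall, about 0.08 kg; black body 36 mm square from the underside to 58 mm up, then the cap, 30 mm square, its middle 29 mm above this point. z up; clear windows on the +y and -y faces, black ribbed sides on +x and -x; a white line on the cap's top runs along y, window to window
- next_cell_mid (a point): centre of the next sample cell, with a blue cap, same shape and axes as the finished cell (clear windows on its +y and -y faces, black ribbed sides on +x and -x, white line on the cap from window to window); it starts upright on the plaster bat, turned any way; the two ways round (half a turn apart) are equally good
- kept_cell_mid (a point): centre of another sample cell, with a yellow cap, same shape; it stands on the plaster bat too, beside the next cell (the two can stand either way about), to be left alone
- reader_seat (a point): centre of the floor of the reader's square well, 12 mm above the table; axes as the reader's, light path along y. The well is a hole 39 x 39 mm, sides along x and y, 18 mm deep, upper 3 mm chamfered, in a black block 62 x 62 mm whose top is 30 mm above the table. A seated cell stands on this point
- reader: light reader, fixed; origin under its middle at table height, z up. Grey base plate 95 x 212 mm (x by y), 12 mm high. Light runs along y over the well: white lamp housing at y = +70 to +104 mm, 100 mm high; black detector housing at y = -70 to -104 mm, 66 mm high; both 60 mm wide in x, with a lens standing out to 64 mm from the middle; a yellow line on the base marks the path
- bat: round plaster bat, 200 mm across, 20 mm thick, fixed on the table; origin at the centre of its underside. The next cell, the kept cell and the blue jar stand on it; the cells' places are about 90 mm apart
- basket_in (a point): centre of the inner floor of the wire basket (4 mm above the table), fixed on the table: outside 170 mm along x, 124 mm along y, 70 mm high, walls 4 mm; open at the top; the finished cell may stand, lie or lean in it
- blue_jar: blue oxide jar with a black lid, 54 mm across, 74 mm tall, origin at the centre of its underside; stands on the bat about 62 mm from the bat's centre, to one side between the two cells; leave alone
- brown_jar: brown oxide jar with a white lid, 58 mm across, 80 mm tall, origin at the centre of its underside; stands on the table about 110 mm from the well on the reader's -x side; leave alone
- clay_cup: red-clay cup, 69 mm across, 85 mm tall, origin at the centre of its underside; stands on the table about 115 mm from the well on the reader's +x side; leave alone
Not all that is in view belongs to the job. What is shaped like the part that bears next_cell_mid but red is not meant.

How it is judged (in metres and radians):
On the way, in this order (a step that is already met when the one before it is completed fails the run):
1. the orange-capped cell is in the basket (x of finished_cell_mid in the frame of basket_in between -0.081 and 0.081 m and y of finished_cell_mid in the frame of basket_in between -0.058 and 0.058 m and z of finished_cell_mid in the frame of basket_in between 0 and 0.075 m), for 0.2 s.
2. the blue-capped cell is fully down in the well with its windows on the light path (horizontal distance between next_cell_mid and reader_seat below 0.004 m and z of next_cell_mid in the frame of reader_seat between 0.044 and 0.051 m and angle between next_cell_mid's own z axis and vertical below 0.06 rad and angle between the y axis of next_cell_mid and the y axis of reader_seat, either way round below 0.13 rad), for 0.2 s.
At the end, for the whole second after the job is handed in: Orange-capped cell inside the basket. Blue-capped cell down on the well floor (centre within 4 mm of the well's axis, height within 3.5 mm), tilt under 0.06 rad, window axis within 0.13 rad of the light path, either way round. Other cell, jars and cup never moved over 25 mm (all of step 1 and all of step 2); the robot touches nothing.
It fails at once if the yellow-capped cell is shifted by more than 25 mm or knocked over (distance of kept_cell_mid from where it was at the start of the episode above 0.025 m).
It fails at once if the blue jar is shifted by more than 25 mm or knocked over (distance of blue_jar from where it was at the start of the episode above 0.025 m).
It fails at once if the brown jar is shifted by more than 25 mm or knocked over (distance of brown_jar from where it was at the start of the episode above 0.025 m).
It fails at once if the clay cup is shifted by more than 25 mm or knocked over (distance of clay_cup from where it was at the start of the episode above 0.025 m).
It also fails if it takes over 59 s, if anything falls off the work surface, if the arm or the gripper's body presses on something with over 40 N, if the wrist force passes 120 N, or if a joint passes its speed limit or range.

## Working session

There is one attempt and no reset: what is moved stays moved. The work goes in short steps, Python scripts to look and compute and a tool call to move; the robot and the scene stay as the last step left them, time stands still between calls to the robot, and variables do not carry over. Pictures are saved under pics/ and viewed, and the job is handed in when it is done.

Besides the shell and the picture viewer there is one more tool, called after ">>>" by a JSON object that holds its "fn" and its "kwargs", one argument or row to a line. drive_tool: Moves the arm, as the interface text tells. Shifts and turns lie within -1 to 1; 1 stands for 0.15 m of shift or 60 degrees of turn. Its arguments: {"type":"object","properties":{"moves":{"type":"array"},"fingers":{"type":"number"}},"required":["moves"]}

```bash
mkdir -p pics; cat > h.py <<'E'
import numpy as np, cv2, pickle
from plant import sensors, vision, ticket, ctrl
def snap(n,f):
    s=vision.snapshot(n); cv2.imwrite(f'pics/{f}.png',s['pixels'][:,:,::-1]); pickle.dump(s,open(f'{f}.pkl','wb')); return s
def ray(s,u,v,z):
    R=np.array(s['R']);t=np.array(s['t']);C=-R.T@t
    d=R.T@np.array([(u-s['cx'])/s['fx'],(v-s['cy'])/s['fy'],1]); return C+d*(z-C[2])/d[2]
def proj(s,X):
    c=np.array(s['R'])@np.array(X,float)+np.array(s['t']); return np.array([s['fx']*c[0]/c[2]+s['cx'],s['fy']*c[1]/c[2]+s['cy']])
E
python3 - <<'E'
from h import *
for n in('scene','top'):
    s=snap(n,n+'0'); R=np.array(s['R']); print(n,s['fx'],s['cx'],s['cy'],-R.T@np.array(s['t']),R[2])
print(sensors.get_obs(), ctrl.tcp_to_grasp)
E
```

```text
scene 497.03240480465684 317.9445425345736 200.38031368264674 [-0.41187121  0.7882111   0.76622063] [ 0.7125395  -0.4880474  -0.50408054]
top 431.1167702413685 319.5707479434038 199.55341986524917 [0.40352031 0.09061299 1.2238452 ] [ 0.14262182  0.00423426 -0.9897682 ]
{'clock': 0.1, 'joint_pos': array([-5.76350595e+01,  2.05872618e+01,  6.39206843e-01, -1.76023861e-02,
       -7.01367804e+01, -1.65068038e+01]), 'qvel': array([-0.04522862, -0.14928567,  0.10529475,  0.08238118, -0.05471297,
        0.05826604]), 'tau': array([-1.82744698e-03, -5.84162915e+01,  2.93751454e+01,  7.01561227e+00,
        1.01547613e-02, -9.47402873e-05]), 'tool_pos': array([ 0.184298  , -0.6488933 ,  0.22571899]), 'orientation': array([-1.79991760e+02, -8.60409896e-02,  1.05852137e+02]), 'force': array([-0.02082817,  0.38536036,  0.24743286]), 'moment': array([ 0.01921432,  0.00309864, -0.0265169 ]), 'opening': 0.08775005340504878} 0.0188
```

View pics/scene0.png

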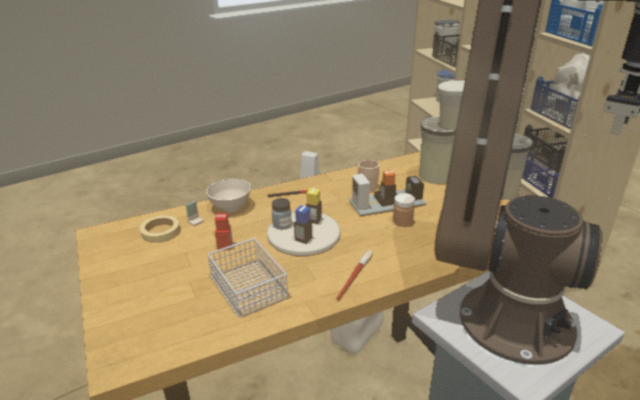

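View pics/top0.png

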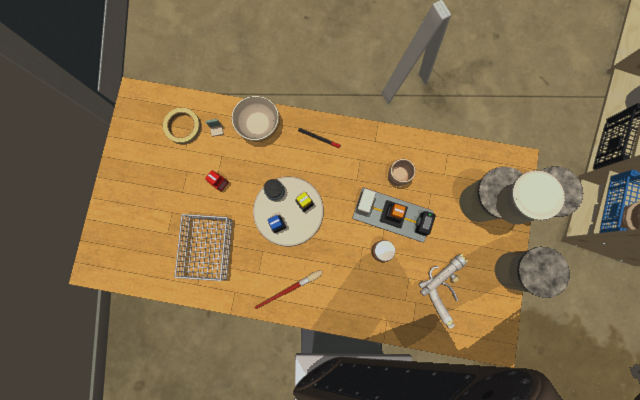

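```bash
python3 - <<'E'
import cv2
a=cv2.imread('pics/top0.png')
cv2.imwrite('pics/c1.png',cv2.resize(a[155:285,340:450],None,fx=5,fy=5,interpolation=cv2.INTER_CUBIC)[:600])
cv2.imwrite('pics/c2.png',cv2.resize(a[165:285,165:330],None,fx=4.8,fy=4.8,interpolation=cv2.INTER_CUBIC))
b=cv2.imread('pics/scene0.png')
cv2.imwrite('pics/c3.png',cv2.resize(b[140:315,200:440],None,fx=3.3,fy=3.3,interpolation=cv2.INTER_CUBIC))
E
```

```text
(no output)
```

View pics/c1.png

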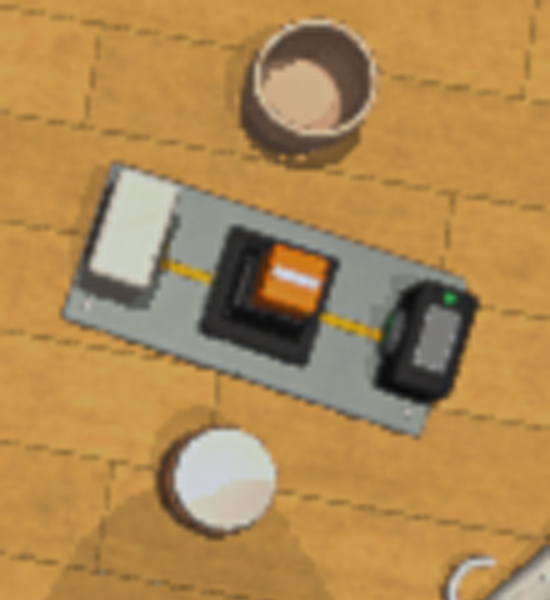

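View pics/c2.png

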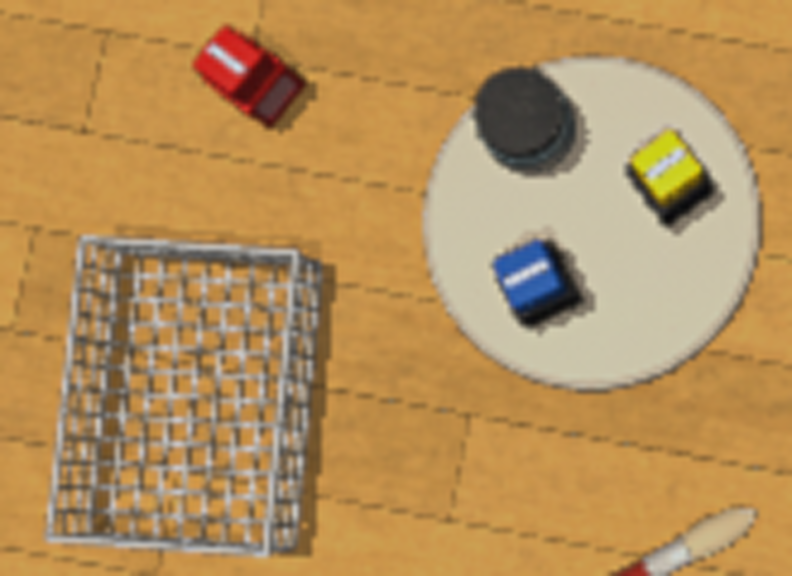

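View pics/c3.png

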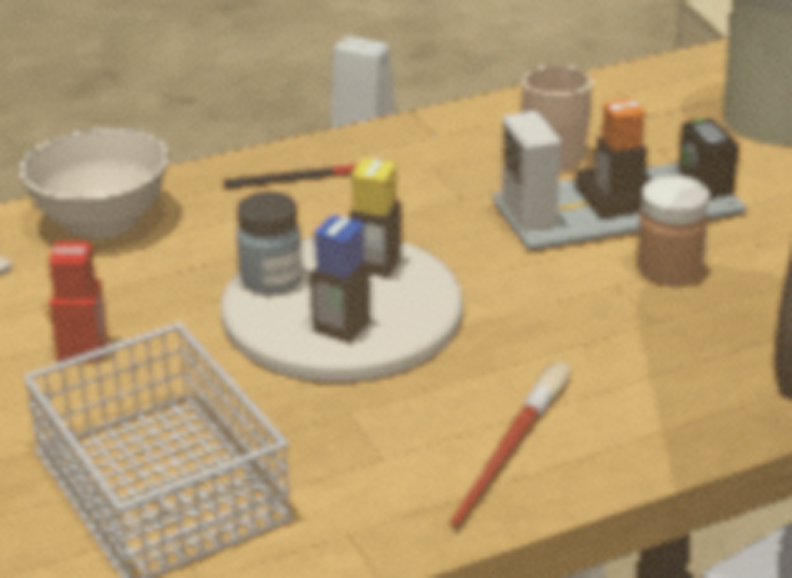

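```bash
cat > fit.py <<'E'
from h import *
from scipy.optimize import minimize
HUE={'orange':(8,19),'blue':(108,125),'yellow':(24,34)}
def mask(s,col,roi):
    hsv=cv2.cvtColor(s['pixels'],cv2.COLOR_RGB2HSV); lo,hi=HUE[col]
    m=((hsv[...,0]>=lo)&(hsv[...,0]<=hi)&(hsv[...,1]>165)&(hsv[...,2]>60)).astype(np.uint8)
    r=np.zeros_like(m); u0,v0,u1,v1=roi; r[v0:v1,u0:u1]=m[v0:v1,u0:u1]
    n,l,st,_=cv2.connectedComponentsWithStats(r); k=1+np.argmax(st[1:,4]); m=(l==k).astype(np.uint8)
    h=cv2.convexHull(cv2.findContours(m,0,2)[0][0]) if 0 else cv2.convexHull(np.argwhere(m)[:,::-1].astype(np.int32))
    return h.reshape(-1,2).astype(float), m.sum()
def hull(s,p,zb,half=.015,z0=.058,z1=.095):
    x,y,a=p[:3]; c,sn=np.cos(a),np.sin(a)
    P=[proj(s,[x+c*i*half-sn*j*half,y+sn*i*half+c*j*half,zb+z]) for i in(-1,1) for j in(-1,1) for z in(z0,z1)]
    return cv2.convexHull(np.array(P,np.float32)).reshape(-1,2)
def ren(polys,S=8,off=(0,0),n=60):
    im=np.zeros((n*S,n*S),np.uint8); cv2.fillConvexPoly(im,np.round((polys-off+0.5)*S).astype(np.int32),1); return im
def fit(views,zb,col,rois,x0):
    data=[]
    for s,roi in zip(views,rois):
        hsv=cv2.cvtColor(s['pixels'],cv2.COLOR_RGB2HSV)
        h,n=mask(s,col,roi); off=h.mean(0).round()-30
        im=np.zeros((480,480),np.uint8)
        full=np.zeros(s['pixels'].shape[:2],np.uint8); cv2.fillConvexPoly(full,h.astype(np.int32),1)
        o=off.astype(int); im=np.kron(full[o[1]:o[1]+60,o[0]:o[0]+60],np.ones((8,8),np.uint8)); data.append((s,off,im)); print(col,'area',n,full.sum(),h.mean(0))
    def cost(p): return sum(1-(ren(hull(s,p,zb),off=o)&im).sum()/(ren(hull(s,p,zb),off=o)|im).sum() for s,o,im in data)
    best=min((minimize(cost,[x0[0],x0[1],a],method='Nelder-Mead',options=dict(initial_simplex=[[x0[0],x0[1],a],[x0[0]+.01,x0[1],a],[x0[0],x0[1]+.01,a],[x0[0],x0[1],a+.3]],xatol=1e-5,fatol=1e-5)) for a in np.radians([0,22,45,67])),key=lambda r:r.fun)
    return best.x,best.fun
E
python3 - <<'E'
from fit import *
T=pickle.load(open('top0.pkl','rb'));S=pickle.load(open('scene0.pkl','rb'))
c1=lambda u,v:(340+(u-2)/5,155+(v-2)/5)
c2=lambda u,v:(165+(u-2)/4.8,165+(v-2)/4.8)
cc=[ray(T,*c1(*p),.012)[:2] for p in[(120,163),(468,278),(420,437),(65,317)]]
print('reader corners',np.round(cc,4),'ctr',np.mean(cc,0),[np.linalg.norm(cc[i]-cc[i-1]).round(4) for i in range(4)])
d=(cc[0]+cc[3]-cc[1]-cc[2]);print('reader +y dir deg',np.degrees(np.arctan2(d[1],d[0])))
bk=[ray(T,*c2(*p),.07)[:2] for p in[(82,240),(297,255),(268,550),(50,540)]]
print('basket',np.round(bk,4),np.mean(bk,0),[np.linalg.norm(bk[i]-bk[i-1]).round(4) for i in range(4)])
for n,p,z in[('bluejar',c2(522,113),.094),('brown',c1(226,479),.08),('cup',c1(315,78),.085),('bat',c2(592,223),.02)]: print(n,ray(T,*p,z).round(4))
for col,zb,px,rs in[('orange',.012,(399,212),(370,160,405,200)),('blue',.02,(277,224),(285,195,325,230)),('yellow',.02,(305,201),(300,180,325,206))]:
    x0=ray(T,*px,zb+.095)
    rt=(px[0]-14,px[1]-14,px[0]+14,px[1]+14)
    for v,r in(([T,S],[rt,rs]),([T],[rt]),([S],[rs])):
        p,f=fit(v,zb,col,r,x0); print(col,p[:2].round(4),np.degrees(p[2]).round(1),f)
for n,a,b,z in[('orange',c1(272,268),c1(320,285),.107),('blue',c2(505,280),c2(549,262),.115),('yellow',c2(647,176),c2(684,155),.115)]:
    d=ray(T,*b,z)-ray(T,*a,z);print(n,'line deg',np.degrees(np.arctan2(d[1],d[0])),np.linalg.norm(d))
E
```

```text
reader corners [[ 0.6148 -0.0294]
 [ 0.5504 -0.2258]
 [ 0.4605 -0.1963]
 [ 0.5263  0.0021]] ctr [ 0.53799849 -0.1123425 ] [np.float64(0.0939), np.float64(0.2066), np.float64(0.0945), np.float64(0.2091)]
reader +y dir deg 71.75422482303463
basket [[0.5258 0.4666]
 [0.5184 0.3455]
 [0.3556 0.3551]
 [0.36   0.4752]] [0.4399581  0.41058956] [np.float64(0.1661), np.float64(0.1213), np.float64(0.163), np.float64(0.1202)]
bluejar [0.596  0.2186 0.094 ]
brown [ 0.4344 -0.0775  0.08  ]
cup [ 0.6494 -0.1275  0.085 ]
bat [0.5436 0.1845 0.02  ]
orange area 129 175 [397.83333333 210.58333333]
orange area 29 50 [389.16666667 175.66666667]
orange [ 0.5385 -0.111 ] 71.9 0.8376417959754588
orange area 129 175 [397.83333333 210.58333333]
orange [ 0.5384 -0.1111] 74.9 0.07951539970992239
orange area 29 50 [389.16666667 175.66666667]
orange [ 0.5546 -0.1292] 47.0 0.6930161166538757
blue area 54 64 [276.         225.55555556]Traceback (most recent call last):
  File "<stdin>", line 15, in <module>
  File "fit.py", line 21, in fit
    h,n=mask(s,col,roi); off=h.mean(0).round()-30
        ~~~~^^^^^^^^^^^
  File "fit.py", line 8, in mask
    n,l,st,_=cv2.connectedComponentsWithStats(r); k=1+np.argmax(st[1:,4]); m=(l==k).astype(np.uint8)
                                                      ~~~~~~~~~^^^^^^^^^^
    return _wrapfunc(a, 'argmax', axis=axis, out=out, **kwds)
    return bound(*args, **kwds)
ValueError: attempt to get argmax of an empty sequence
```

```bash
python3 - <<'E'
import re
t=open('fit.py').read()
t=t.replace("'orange':(8,19),'blue':(108,125),'yellow':(24,34)","'orange':(4,17),'blue':(100,130),'yellow':(22,36)").replace(">165)&(hsv[...,2]>60)",">110)&(hsv[...,2]>55)")
open('fit.py','w').write(t)
E
cat > run1.py <<'E'
from fit import *
import sys
T=pickle.load(open('top0.pkl','rb'));S=pickle.load(open('scene0.pkl','rb'))
h=cv2.cvtColor(S['pixels'],cv2.COLOR_RGB2HSV);print(h[180,389],h[213,303],h[217,306],h[194,313]); h=cv2.cvtColor(T['pixels'],cv2.COLOR_RGB2HSV);print(h[217,277],h[204,305])
c1=lambda u,v:(340+(u-2)/5,155+(v-2)/5)
c2=lambda u,v:(165+(u-2)/4.8,165+(v-2)/4.8)
for col,zb,px,rs in[('orange',.012,(399,212),(375,165,405,192)),('blue',.02,(277,224),(290,198,316,228)),('yellow',.02,(305,201),(302,184,324,206))]:
    x0=ray(T,*px,zb+.095)
    rt=(px[0]-12,px[1]-12,px[0]+12,px[1]+12)
    for v,r in(([T,S],[rt,rs]),([T],[rt]),([S],[rs])):
        try:
            p,f=fit(v,zb,col,r,x0); print(col,p[:2].round(4),np.degrees(p[2]).round(1),f)
        except Exception as e: print(e)
for n,a,b,z in[('orange',c1(272,268),c1(320,285),.107),('blue',c2(505,280),c2(549,262),.115),('yellow',c2(647,176),c2(684,155),.115)]:
    d=ray(T,*b,z)-ray(T,*a,z);print(n,'line deg',np.degrees(np.arctan2(d[1],d[0])),np.linalg.norm(d))
E
python3 run1.py
```

```text
[ 12 163 144] [116  83 129] [125  48 101] [ 25 151 189]
[108 191 167] [ 26 237 183]
orange area 154 188 [397.625  211.3125]
orange area 178 223 [387.6 175.9]
orange [ 0.5376 -0.1115] -12.5 0.23656619224802056
orange area 154 188 [397.625  211.3125]
orange [ 0.5385 -0.1112] -16.8 0.09049590130671215
orange area 178 223 [387.6 175.9]
orange [ 0.5341 -0.1099] 83.6 0.08511073253833046
blue area 110 146 [275.15384615 222.        ]
blue area 13 14 [305. 210.]
blue [0.5048 0.2117] 26.4 1.0756563878081544
blue area 110 146 [275.15384615 222.        ]
blue [0.5052 0.2117] 26.9 0.12670546703558816
blue area 13 14 [305. 210.]
blue [0.5378 0.173 ] 57.0 0.931935581890003
yellow area 134 168 [303.66666667 199.73333333]
yellow area 182 214 [313.27272727 194.63636364]
yellow [0.5642 0.1371] 41.3 0.19867662871208103
yellow area 134 168 [303.66666667 199.73333333]
yellow [0.5649 0.1379] 39.3 0.08385402517431861
yellow area 182 214 [313.27272727 194.63636364]
yellow [0.5643 0.1356] 44.9 0.055434246671832055
orange line deg -109.32826501045184 0.026339473889755015
blue line deg -67.08747575530421 0.025443126019866702
yellow line deg -59.61265542663198 0.023041928550849695
```

```bash
python3 - <<'E'
from h import *
T=pickle.load(open('top0.pkl','rb'));S=pickle.load(open('scene0.pkl','rb'))
print('tcp',proj(T,[.184,-.649,.226]),proj(S,[.184,-.649,.226]), 'gripbody',proj(T,[.184,-.649,.35]))
for p in[(500,190),(540,195),(565,190),(545,270),(538,150),(515,365),(425,288),(455,262)]:
    print(p,[ray(T,*p,z).round(3)[:2] for z in(0,.1,.2,.3)],[proj(S,ray(T,*p,z)).round(0) for z in(0,.1,.2,.3)])
a=cv2.imread('pics/top0.png'); b=cv2.imread('pics/scene0.png')
cv2.imwrite('pics/c4.png',np.hstack([cv2.resize(a[120:400,380:640],None,fx=1.8,fy=1.8),cv2.resize(b[40:240,480:640],(330,504))*1]))
cv2.imwrite('pics/c5.png',cv2.resize(b[60:260,400:560],None,fx=3,fy=3,interpolation=2))
E
```

```text
tcp [654.57844011 364.92880503] [618.56807079 127.65518544] gripbody [703.89309045 380.18622753]
(500, 190) [array([ 0.612, -0.422]), array([ 0.595, -0.38 ]), array([ 0.578, -0.339]), array([ 0.561, -0.297])] [array([440., 167.]), array([438., 144.]), array([436., 120.]), array([434.,  92.])]
(540, 195) [array([ 0.598, -0.536]), array([ 0.582, -0.485]), array([ 0.566, -0.434]), array([ 0.551, -0.383])] [array([465., 159.]), array([463., 138.]), array([460., 114.]), array([457.,  88.])]
(565, 190) [array([ 0.613, -0.609]), array([ 0.596, -0.552]), array([ 0.579, -0.495]), array([ 0.562, -0.437])] [array([476., 153.]), array([473., 132.]), array([470., 109.]), array([466.,  84.])]
(545, 270) [array([ 0.386, -0.537]), array([ 0.387, -0.485]), array([ 0.389, -0.434]), array([ 0.39 , -0.383])] [array([517., 182.]), array([512., 158.]), array([507., 132.]), array([501., 102.])]
(538, 150) [array([ 0.731, -0.539]), array([ 0.704, -0.487]), array([ 0.677, -0.436]), array([ 0.651, -0.385])] [array([438., 147.]), array([436., 127.]), array([435., 105.]), array([433.,  80.])]
(515, 365) [array([ 0.131, -0.439]), array([ 0.153, -0.395]), array([ 0.175, -0.352]), array([ 0.197, -0.309])] [array([574., 228.]), array([566., 198.]), array([558., 165.]), array([548., 129.])]
(425, 288) [array([ 0.334, -0.2  ]), array([ 0.339, -0.176]), array([ 0.345, -0.152]), array([ 0.351, -0.129])] [array([458., 223.]), array([455., 194.]), array([452., 162.]), array([449., 127.])]
(455, 262) [array([ 0.406, -0.286]), array([ 0.406, -0.255]), array([ 0.406, -0.224]), array([ 0.405, -0.194])] [array([459., 203.]), array([456., 177.]), array([453., 147.]), array([450., 115.])]
```

View pics/c4.png

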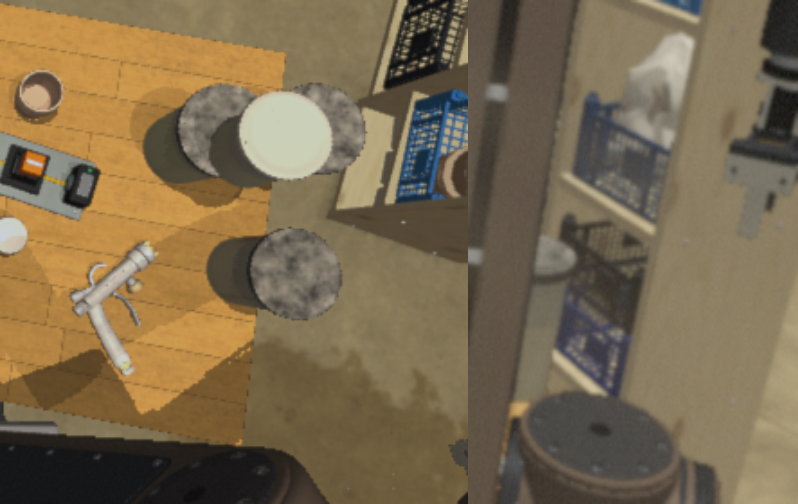

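View pics/c5.png

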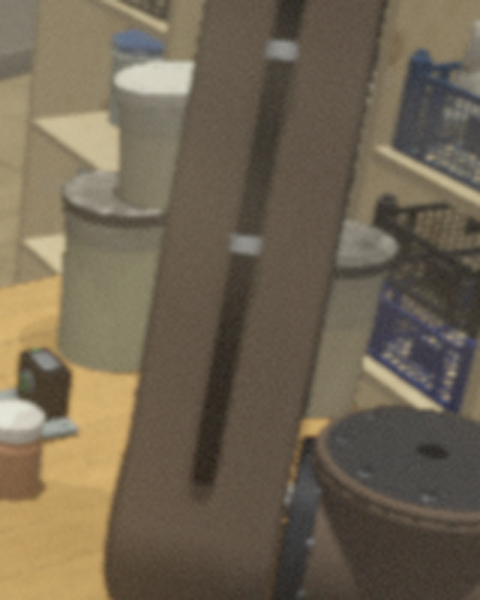

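```bash
cat > go.py <<'E'
import sys
from h import *
from scipy.spatial.transform import Rotation as Ro
x,y,z,yaw=map(float,sys.argv[1:5])
o=sensors.get_obs(); R=Ro.from_euler('xyz',o['orientation'],degrees=True); G=Ro.from_euler('xyz',[180,0,yaw],degrees=True)
d=R.inv().apply(np.array([x,y,z])-o['tool_pos'])/.15; r=(R.inv()*G).as_rotvec(degrees=True)/60
print('clock',o['clock'].__round__(2),o['tool_pos'].round(4),o['orientation'].round(2),'open',round(o['opening'],4),'F',o['force'].round(1))
print('row',np.r_[d,r].round(3),'dist',np.linalg.norm(d)*.15,'rows>=',max(np.linalg.norm(d)*3,np.linalg.norm(r)*60/8.59).round(1))
E
python3 go.py .25 -.50 .33 130
```

```text
clock 0.1 [ 0.1843 -0.6489  0.2257] [-1.7999e+02 -9.0000e-02  1.0585e+02] open 0.0878 F [-0.   0.4  0.2]
row [ 0.836  0.692 -0.694  0.    -0.001 -0.402] dist 0.19328863889186434 rows>= 3.9
```

>>> {"fn": "drive_tool", "kwargs": {
  "moves": [
    [0.84,0.69,-0.69,0,0,-0.4],
    [0.84,0.69,-0.69,0,0,-0.4],
    [0.84,0.69,-0.69,0,0,-0.4],
    [0.84,0.69,-0.69,0,0,-0.4],
    [0.84,0.69,-0.69,0,0,-0.4],
    [0.84,0.69,-0.69,0,0,-0.4]
  ],
  "fingers": 0.36
}}

```text
clock: 0.7
tool_pos: [0.2501, -0.499, 0.3301]
orientation: [179.9, 0.0, 129.9]
force: [-1.1, -0.0, -0.4]
opening: 0.0596
```

```bash
python3 go.py .33 -.33 .33 150
```

```text
clock 0.7 [ 0.2501 -0.499   0.3301] [1.7995e+02 1.0000e-02 1.2995e+02] open 0.0596 F [-1.1 -0.  -0.4]
row [ 5.210e-01  1.132e+00  2.000e-03  1.000e-03  0.000e+00 -3.340e-01] dist 0.18689821209492263 rows>= 3.7
```

Tracks well; continue at this height.

>>> {"fn": "drive_tool", "kwargs": {
  "moves": [
    [0.46,1.0,0,0,0,-0.33],
    [0.46,1.0,0,0,0,-0.33],
    [0.46,1.0,0,0,0,-0.33],
    [0.46,1.0,0,0,0,-0.33],
    [0.46,1.0,0,0,0,-0.33]
  ]
}}

```text
clock: 1.2
tool_pos: [0.3212, -0.3485, 0.3292]
orientation: [179.9, -0.1, 149.9]
force: [-0.0, -0.8, -1.0]
opening: 0.0596
```

```bash
python3 go.py .43 -.23 .28 162
```

```text
clock 1.2 [ 0.3212 -0.3485  0.3292] [ 1.7994e+02 -6.0000e-02  1.4986e+02] open 0.0596 F [-0.  -0.8 -1. ]
row [-2.310e-01  1.047e+00  3.290e-01  1.000e-03 -1.000e-03 -2.020e-01] dist 0.16822369976867707 rows>= 3.4
```

>>> {"fn": "drive_tool", "kwargs": {
  "moves": [
    [-0.22,1.0,0.32,0,0,-0.2],
    [-0.22,1.0,0.32,0,0,-0.2],
    [-0.22,1.0,0.32,0,0,-0.2],
    [-0.22,1.0,0.32,0,0,-0.2],
    [-0.22,1.0,0.32,0,0,-0.2]
  ]
}}

```text
clock: 1.7
tool_pos: [0.4254, -0.235, 0.2793]
orientation: [180.0, -0.3, 161.9]
force: [-0.4, -1.9, -0.6]
opening: 0.0597
```

```bash
python3 go.py .538 -.1115 .20 162
```

```text
clock 1.7 [ 0.4254 -0.235   0.2793] [179.96  -0.28 161.92] open 0.0597 F [-0.4 -1.9 -0.6]
row [-4.610e-01  1.015e+00  5.270e-01  1.000e-03 -5.000e-03 -1.000e-03] dist 0.1849864118302099 rows>= 3.7
```

>>> {"fn": "drive_tool", "kwargs": {
  "moves": [
    [-0.46,1.0,0.53,0,0,0],
    [-0.46,1.0,0.53,0,0,0],
    [-0.46,1.0,0.53,0,0,0],
    [-0.46,1.0,0.53,0,0,0],
    [-0.46,1.0,0.53,0,0,0],
    [-0.46,1.0,0.53,0,0,0]
  ]
}}

```text
clock: 2.3
tool_pos: [0.5369, -0.115, 0.1986]
orientation: [-180.0, -0.4, 161.9]
force: [0.3, -0.7, 0.6]
opening: 0.0599
```

```bash
python3 go.py .538 -.1115 .135 162; python3 -c "
from h import *
S=snap('scene','s1');T=snap('top','t1')
a=cv2.imread('pics/s1.png');cv2.imwrite('pics/s1c.png',cv2.resize(a[80:230,320:470],None,fx=4,fy=4,interpolation=2))
a=cv2.imread('pics/t1.png');cv2.imwrite('pics/t1c.png',cv2.resize(a[150:300,320:470],None,fx=4,fy=4,interpolation=2))"
```

```text
clock 2.3 [ 0.5369 -0.115   0.1986] [-179.96   -0.4   161.88] open 0.0599 F [ 0.3 -0.7  0.6]
row [-0.003  0.025  0.424 -0.001 -0.007 -0.002] dist 0.06371211356051257 rows>= 1.3
```

View pics/s1c.png

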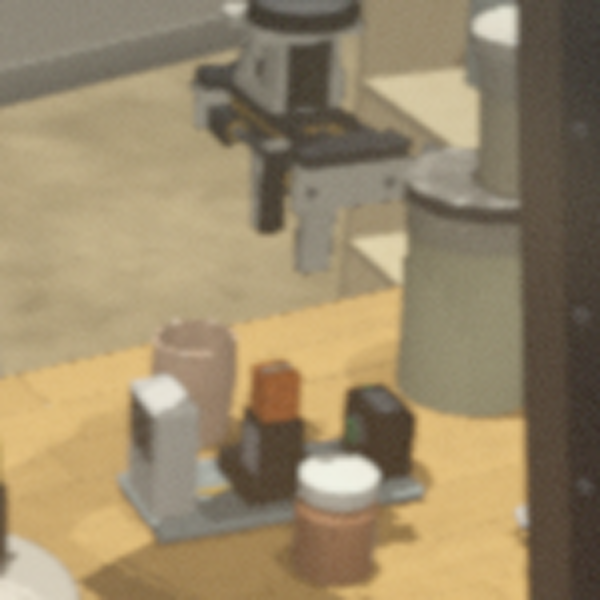

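View pics/t1c.png

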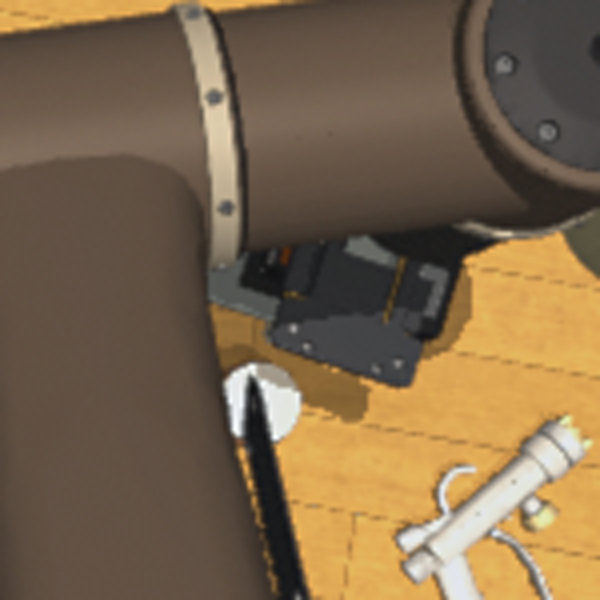

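>>> {"fn": "drive_tool", "kwargs": {
  "moves": [
    [0,0.025,0.2,0,-0.007,0],
    [0,0.025,0.42,0,-0.007,0],
    [0,0.025,0.42,0,-0.007,0],
    [0,0.025,0.42,0,-0.007,0]
  ]
}}

```text
clock: 2.8
tool_pos: [0.5376, -0.1127, 0.1379]
orientation: [-180.0, 0.2, 161.8]
force: [0.1, -0.2, 0.5]
opening: 0.0597
```

```bash
python3 go.py .538 -.1115 .075 162;  python3 -c "
from h import *
S=snap('scene','s2')
a=cv2.imread('pics/s2.png');cv2.imwrite('pics/s2c.png',cv2.resize(a[110:230,330:450],None,fx=5,fy=5,interpolation=2))"
```

```text
clock 2.8 [ 0.5376 -0.1127  0.1379] [-1.7999e+02  1.6000e-01  1.6177e+02] open 0.0597 F [ 0.1 -0.2  0.5]
row [ 0.001  0.009  0.419 -0.     0.003 -0.004] dist 0.06291571157538034 rows>= 1.3
```

View pics/s2c.png

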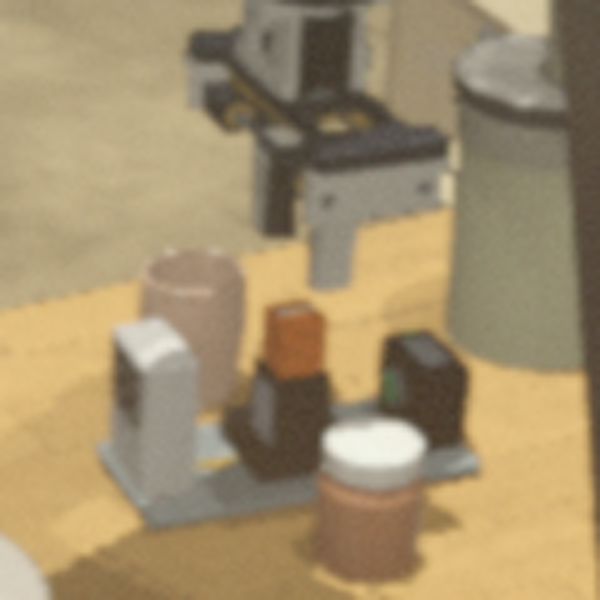

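>>> {"fn": "drive_tool", "kwargs": {
  "moves": [
    [0,0.01,0.2,0,0,0],
    [0,0.01,0.3,0,0,0],
    [0,0.01,0.41,0,0,0],
    [0,0.01,0.41,0,0,0],
    [0,0.01,0.41,0,0,0]
  ]
}}

```text
clock: 3.35
tool_pos: [0.5402, -0.1113, 0.0789]
orientation: [179.9, 0.4, 161.8]
force: [0.7, -0.4, 0.9]
opening: 0.0597
```

>>> {"fn": "drive_tool", "kwargs": {
  "moves": [
    [0,0,0,0,0,0],
    [0,0,0,0,0,0],
    [0,0,0,0,0,0],
    [0,0,0,0,0,0],
    [0,0,0,0,0,0]
  ],
  "fingers": -1
}}

```text
clock: 3.85
tool_pos: [0.54, -0.1112, 0.0791]
orientation: [179.9, 0.3, 161.8]
force: [-1.1, 0.9, 4.0]
opening: 0.0305
```

```bash
python3 go.py .538 -.1115 .20 162
```

```text
clock 3.85 [ 0.54   -0.1112  0.0791] [179.94   0.35 161.8 ] open 0.0305 F [-1.1  0.9  4. ]
row [ 0.007 -0.005 -0.806  0.001  0.006 -0.003] dist 0.12094845765726817 rows>= 2.4
```

>>> {"fn": "drive_tool", "kwargs": {
  "moves": [
    [0,0,-0.1,0,0,0],
    [0,0,-0.25,0,0,0],
    [0,0,-0.55,0,0,0],
    [0,0,-0.85,0,0,0],
    [0,0,-0.85,0,0,0],
    [0,0,-0.85,0,0,0]
  ]
}}

```text
clock: 4.45
tool_pos: [0.5397, -0.1109, 0.2076]
orientation: [179.9, 0.5, 161.8]
force: [-0.1, -0.1, -1.8]
opening: 0.0303
```

```bash
python3 go.py .49 .05 .235 180;python3 go.py .44 .41 .235 180;  python3 -c "
from h import *
S=snap('scene','s3')
a=cv2.imread('pics/s3.png');cv2.imwrite('pics/s3c.png',cv2.resize(a[90:230,320:460],None,fx=4,fy=4,interpolation=2))
T=snap('top','t3')"
```

```text
clock 4.45 [ 0.5397 -0.1109  0.2076] [179.86   0.48 161.79] open 0.0303 F [-0.1 -0.1 -1.8]
row [ 0.648  0.916 -0.186  0.001  0.008 -0.304] dist 0.17063817173136706 rows>= 3.4
clock 4.45 [ 0.5397 -0.1109  0.2076] [179.86   0.48 161.79] open 0.0303 F [-0.1 -0.1 -1.8]
row [ 1.715e+00  3.092e+00 -1.900e-01  1.000e-03  8.000e-03 -3.040e-01] dist 0.5310890276100566 rows>= 10.6
```

View pics/s3c.png

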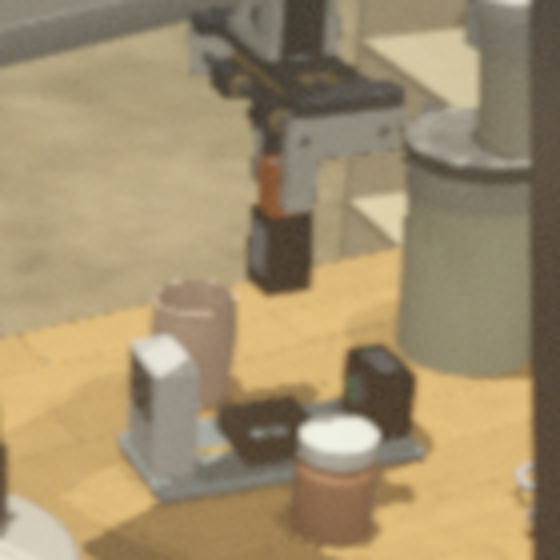

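>>> {"fn": "drive_tool", "kwargs": {
  "moves": [
    [0.7,1.0,-0.19,0,0,-0.15],
    [0.7,1.0,-0.19,0,0,-0.3],
    [0.7,1.0,-0.19,0,0,-0.3],
    [0.7,1.0,-0.19,0,0,-0.3],
    [0.7,1.0,-0.19,0,0,-0.3]
  ]
}}

```text
clock: 5.05
tool_pos: [0.4844, 0.0673, 0.2331]
orientation: [-180.0, 0.2, -180.0]
force: [0.5, -0.8, -0.5]
opening: 0.0301
```

```bash
python3 go.py .44 .41 .235 178
```

```text
clock 5.05 [0.4844 0.0673 0.2331] [-179.97    0.22 -179.99] open 0.0301 F [ 0.5 -0.8 -0.5]
row [ 0.295  2.285 -0.015 -0.     0.004  0.034] dist 0.3455471052547582 rows>= 6.9
```

>>> {"fn": "drive_tool", "kwargs": {
  "moves": [
    [0.13,1.0,-0.01,0,0,0.03],
    [0.13,1.0,-0.01,0,0,0.03],
    [0.13,1.0,-0.01,0,0,0.03],
    [0.13,1.0,-0.01,0,0,0.03],
    [0.13,1.0,-0.01,0,0,0.03]
  ]
}}

```text
clock: 5.55
tool_pos: [0.4642, 0.2179, 0.2328]
orientation: [-179.8, 0.1, 178.3]
force: [-0.6, -0.5, -1.6]
opening: 0.0295
```

>>> {"fn": "drive_tool", "kwargs": {
  "moves": [
    [0.13,1.0,0,0,0,0],
    [0.13,1.0,0,0,0,0],
    [0.13,1.0,0,0,0,0],
    [0.13,1.0,0,0,0,0],
    [0.13,1.0,0,0,0,0]
  ]
}}

```text
clock: 6.05
tool_pos: [0.449, 0.3677, 0.2308]
orientation: [-179.7, -0.0, 178.4]
force: [0.1, -0.5, -0.9]
opening: 0.0298
```

```bash
python3 go.py .44 .41 .205 177
```

```text
clock 6.05 [0.449  0.3677 0.2308] [-179.69   -0.    178.35] open 0.0298 F [ 0.1 -0.5 -0.9]
row [ 0.068  0.281  0.171 -0.005  0.     0.023] dist 0.05039091167991588 rows>= 1.0
```

>>> {"fn": "drive_tool", "kwargs": {
  "moves": [
    [0.07,0.28,0,0,0,0.02],
    [0.07,0.28,0.1,0,0,0.02],
    [0.07,0.28,0.17,0,0,0.02],
    [0.07,0.28,0.17,0,0,0.02],
    [0.07,0.28,0.17,0,0,0.02]
  ]
}}

```text
clock: 6.55
tool_pos: [0.4403, 0.4083, 0.2052]
orientation: [-179.7, -0.0, 177.1]
force: [-0.4, 0.2, -0.3]
opening: 0.0296
```

```bash
python3 go.py .44 .41 .081 177;  python3 -c "
from h import *
S=snap('scene','s4')
a=cv2.imread('pics/s4.png');cv2.imwrite('pics/s4c.png',cv2.resize(a[110:320,180:390],None,fx=2.8,fy=2.8,interpolation=2))"
```

```text
clock 6.55 [0.4403 0.4083 0.2052] [-179.65   -0.    177.08] open 0.0296 F [-0.4  0.2 -0.3]
row [ 0.002  0.016  0.828 -0.006 -0.     0.001] dist 0.12420385102916341 rows>= 2.5
```

View pics/s4c.png

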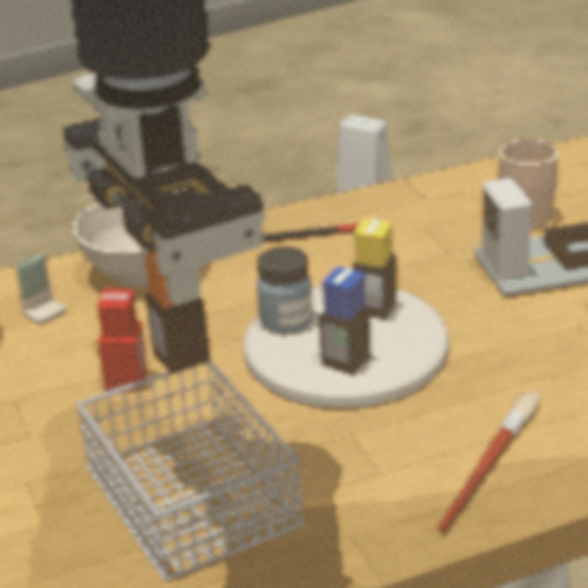

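```bash
python3 -c "
from h import *
S=pickle.load(open('s4.pkl','rb'))
o=lambda p:(180+p[0]/2.8,110+p[1]/2.8)
c=[ray(S,*o(p),.07)[:2] for p in[(80,408),(212,368),(298,462),(162,510)]];print(np.round(c,3),np.mean(c,0))"
```

```text
[[0.513 0.468]
 [0.499 0.35 ]
 [0.345 0.358]
 [0.356 0.471]] [0.42831285 0.41200122]
```

>>> {"fn": "drive_tool", "kwargs": {
  "moves": [
    [0.02,0.01,0.2,0,0,0],
    [0.02,0.01,0.5,0,0,0],
    [0.02,0.01,0.7,0,0,0],
    [0.02,0.01,0.82,0,0,0],
    [0.02,0.01,0.82,0,0,0],
    [0.02,0.01,0.82,0,0,0]
  ]
}}

```text
clock: 7.2
tool_pos: [0.4382, 0.41, 0.0838]
orientation: [-179.7, 0.1, 177.1]
force: [-0.0, -0.3, -0.3]
opening: 0.0301
```

>>> {"fn": "drive_tool", "kwargs": {
  "moves": [
    [0,0,0,0,0,0],
    [0,0,0,0,0,0],
    [0,0,0,0,0,0],
    [0,0,0,0,0,0]
  ],
  "fingers": 0.2
}}

```text
clock: 7.6
tool_pos: [0.4384, 0.4103, 0.0845]
orientation: [-179.8, 0.1, 177.1]
force: [0.0, 1.1, 1.0]
opening: 0.0513
```

>>> {"fn": "drive_tool", "kwargs": {
  "moves": [
    [0,0,-0.2,0,0,0],
    [0,0,-0.5,0,0,0],
    [0,0,-0.8,0,0,0],
    [0,0,-0.95,0,0,0],
    [0,0,-0.95,0,0,0]
  ]
}}

```text
clock: 8.1
tool_pos: [0.4394, 0.4124, 0.2318]
orientation: [179.8, 0.3, 177.1]
force: [-0.2, 0.5, 0.1]
opening: 0.0525
```

```bash
python3 go.py .505 .212 .21 204;  python3 -c "
from h import *
S=snap('scene','s5');T=snap('top','t5')
a=cv2.imread('pics/s5.png');b=cv2.imread('pics/t5.png');cv2.imwrite('pics/s5c.png',np.hstack([cv2.resize(a[150:320,200:340],None,fx=2.8,fy=2.8,interpolation=2),cv2.resize(b[165:335,165:305],None,fx=2.8,fy=2.8,interpolation=2)]))"
```

```text
clock 8.1 [0.4394 0.4124 0.2318] [179.83   0.35 177.12] open 0.0525 F [-0.2  0.5  0.1]
row [-5.030e-01 -1.313e+00  1.450e-01  1.000e-03  6.000e-03 -4.480e-01] dist 0.21200883921774635 rows>= 4.2
```

View pics/s5c.png

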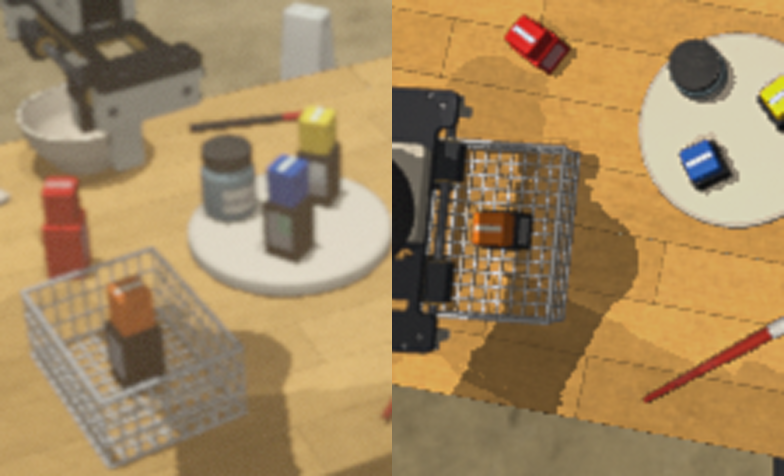

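The orange cell stands upright in the basket (scene crop about 130,330; top crop 500,228). Refining the blue cell now: blue cap at top pixel (276,223) / scene (303,214) is the one meant. Red at (217,180) is the decoy and yellow at (304,200) is to be kept.

```bash
cat > run2.py <<'E'
import fit; from fit import *
T=pickle.load(open('top0.pkl','rb'));S=pickle.load(open('scene0.pkl','rb'));S5=pickle.load(open('s5.pkl','rb'));T5=pickle.load(open('t5.pkl','rb'))
def mask(s,col,roi):
    p=s['pixels'].astype(float);m=((p[...,2]>p[...,0]*1.2+5)).astype(np.uint8)
    r=np.zeros_like(m); u0,v0,u1,v1=roi; r[v0:v1,u0:u1]=m[v0:v1,u0:u1]
    n,l,st,_=cv2.connectedComponentsWithStats(r); k=1+np.argmax(st[1:,4]); m=(l==k)
    return cv2.convexHull(np.argwhere(m)[:,::-1].astype(np.int32)).reshape(-1,2).astype(float),m.sum()
fit.mask=mask
rt=(262,208,292,238);rs=(290,200,317,228)
x0=ray(T,276,223,.115)
for v,r in(([T,T5],[rt,rt]),([S,S5],[rs,rs]),([T,T5,S,S5],[rt,rt,rs,rs])):
    p,f=fit.fit(v,.02,'blue',r,x0);print(p[:2].round(4),np.degrees(p[2])%90,f)
# white line PCA
for nm,s,px,z in[('blue',T,(274.5,221.5),.115),('blue',T5,(274.5,221.5),.115),('orange',T,(399,210.5),.107)]:
    u0,v0=int(px[0])-7,int(px[1])-7;c=s['pixels'][v0:v0+15,u0:u0+15].astype(float)
    w=np.clip(c.min(2)-90,0,None); 
    vv,uu=np.mgrid[v0:v0+15,u0:u0+15]; m=np.hypot(uu-px[0],vv-px[1])<6.5; w=w*m
    P=np.array([ray(s,a,b,z)[:2] for a,b in zip(uu.ravel(),vv.ravel())]);w=w.ravel()
    mu=(P*w[:,None]).sum(0)/w.sum();C=((P-mu)*w[:,None]).T@(P-mu)/w.sum();e,V=np.linalg.eigh(C)
    print(nm,'line',mu.round(4),np.degrees(np.arctan2(V[1,1],V[0,1]))%180,np.sqrt(e))
E
python3 run2.py
python3 -c "
from h import *
a=cv2.imread('pics/t5.png')[208:240,258:298];b=cv2.imread('pics/s5.png')[195:245,280:325]
cv2.imwrite('pics/c6.png',np.hstack([cv2.resize(a,(400,320),interpolation=0),cv2.resize(b,(288,320),interpolation=0)]))"
```

```text
Traceback (most recent call last):
  File "run2.py", line 12, in <module>
    p,f=fit.fit(v,.02,'blue',r,x0);print(p[:2].round(4),np.degrees(p[2])%90,f)
        ^^^^^^^
AttributeError: 'function' object has no attribute 'fit'
```

View pics/c6.png

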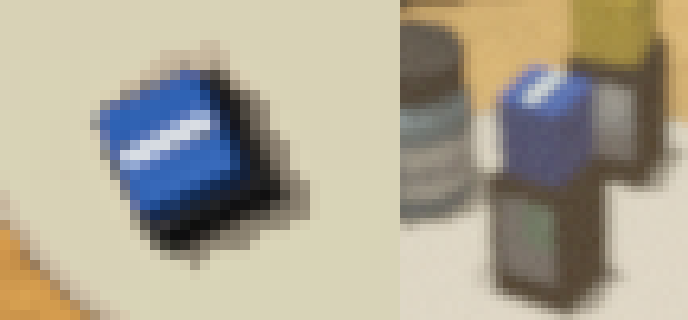

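```bash
sed -i 's/^import fit; from fit import \*/from fit import *\nimport fit/' run2.py; python3 run2.py
```

```text
blue area 142 167 [274.92857143 222.5       ]
blue area 141 166 [274.46153846 222.69230769]
[0.5047 0.2117] 24.88795428265986 0.1941449065955565
blue area 128 176 [301.5 212.8]
blue area 130 171 [301.90909091 213.72727273]
[0.5046 0.2095] 53.93167715817383 0.5742041963701215
blue area 142 167 [274.92857143 222.5       ]
blue area 141 166 [274.46153846 222.69230769]
blue area 128 176 [301.5 212.8]
blue area 130 171 [301.90909091 213.72727273]
[0.5047 0.2116] 27.415561346404566 0.9260219766544049
blue line [0.5057 0.2127] 116.4127429380787 [0.00367032 0.00680824]
blue line [0.5057 0.2128] 116.89298109771448 [0.00388785 0.00690673]
orange line [ 0.5384 -0.1111] 71.86955198410547 [0.00156594 0.00662099]
```

```bash
python3 go.py .505 .212 .20 205.5
```

```text
clock 8.2 [0.438  0.4109 0.2275] [-1.7988e+02  1.2000e-01  1.7709e+02] open 0.0526 F [-0.3  0.2 -0.3]
row [-5.130e-01 -1.301e+00  1.870e-01 -2.000e-03  1.000e-03 -4.740e-01] dist 0.211703645067124 rows>= 4.2
```

>>> {"fn": "drive_tool", "kwargs": {
  "moves": [
    [-0.42,-1.0,0.1,0,0,-0.15],
    [-0.42,-1.0,0.1,0,0,-0.3],
    [-0.42,-1.0,0.1,0,0,-0.47],
    [-0.42,-1.0,0.1,0,0,-0.47],
    [-0.42,-1.0,0.1,0,0,-0.47]
  ]
}}

```text
clock: 8.7
tool_pos: [0.4931, 0.255, 0.2114]
orientation: [-179.8, -0.1, -154.8]
force: [0.3, 0.6, -0.3]
opening: 0.0528
```

```bash
python3 go.py .505 .212 .20 205.5
```

```text
clock 8.7 [0.4931 0.255  0.2114] [-1.7979e+02 -1.1000e-01 -1.5482e+02] open 0.0528 F [ 0.3  0.6 -0.3]
row [ 0.05  -0.293  0.077 -0.004 -0.002 -0.005] dist 0.04609693323381575 rows>= 0.9
```

>>> {"fn": "drive_tool", "kwargs": {
  "moves": [
    [0.05,-0.29,0.08,0,0,0],
    [0.05,-0.29,0.2,0,0,0],
    [0.05,-0.29,0.35,0,0,0],
    [0.05,-0.29,0.42,0,0,0],
    [0.05,-0.29,0.42,0,0,0]
  ]
}}

```text
clock: 9.2
tool_pos: [0.5037, 0.2121, 0.1466]
orientation: [-179.7, -0.3, -154.8]
force: [-0.2, 0.1, -1.0]
opening: 0.0525
```

```bash
python3 go.py .505 .212 .086 205.5;  python3 -c "
from h import *
S=snap('scene','s6');T=snap('top','t6')
a=cv2.imread('pics/s6.png');b=cv2.imread('pics/t6.png');cv2.imwrite('pics/s6c.png',np.hstack([cv2.resize(a[150:270,240:360],None,fx=3.3,fy=3.3,interpolation=2),cv2.resize(b[165:285,225:345],None,fx=3.3,fy=3.3,interpolation=2)]))"
```

```text
clock 9.2 [0.5037 0.2121 0.1466] [-179.73   -0.34 -154.83] open 0.0525 F [-0.2  0.1 -1. ]
row [-0.01  -0.002  0.404 -0.004 -0.006 -0.005] dist 0.06058227969508167 rows>= 1.2
```

View pics/s6c.png

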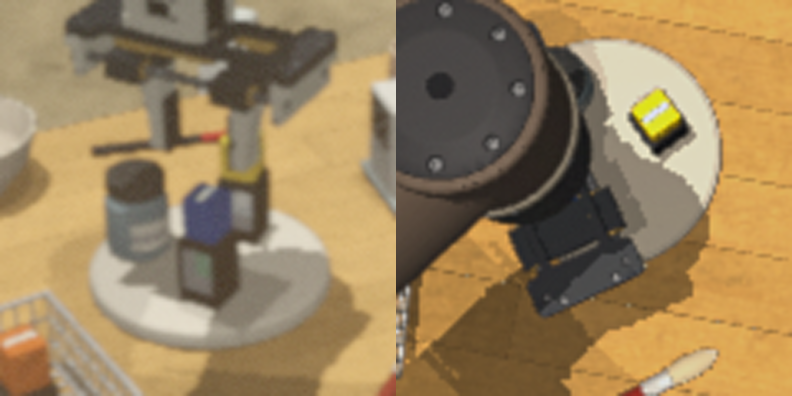

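>>> {"fn": "drive_tool", "kwargs": {
  "moves": [
    [-0.01,0,0.15,0,-0.006,0],
    [-0.01,0,0.28,0,-0.006,0],
    [-0.01,0,0.4,0,-0.006,0],
    [-0.01,0,0.4,0,-0.006,0],
    [-0.01,0,0.4,0,-0.006,0]
  ]
}}

```text
clock: 9.8
tool_pos: [0.5068, 0.2138, 0.0898]
orientation: [-179.8, 0.3, -154.7]
force: [-0.2, -0.5, 0.4]
opening: 0.0526
```

```bash
python3 go.py .505 .212 .086 205.5;  python3 -c "
from h import *
S=snap('scene','s7')
a=cv2.imread('pics/s7.png');cv2.imwrite('pics/s7c.png',cv2.resize(a[150:270,240:360],None,fx=5,fy=5,interpolation=2))"
```

```text
clock 9.8 [0.5068 0.2138 0.0898] [-179.75    0.28 -154.74] open 0.0526 F [-0.2 -0.5  0.4]
row [ 0.016 -0.006  0.025 -0.004  0.005 -0.004] dist 0.004554646706832146 rows>= 0.1
```

View pics/s7c.png

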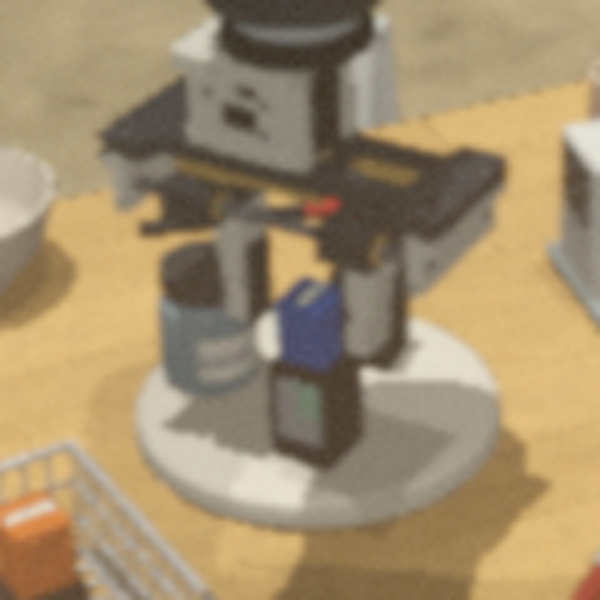

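>>> {"fn": "drive_tool", "kwargs": {
  "moves": [
    [0.01,0,0.03,0,0.004,0],
    [0.01,0,0.03,0,0.004,0],
    [0.01,0,0.03,0,0.004,0]
  ]
}}

```text
clock: 10.15
tool_pos: [0.5059, 0.2136, 0.0861]
orientation: [-179.8, 0.1, -154.7]
force: [-0.2, 0.1, -0.8]
opening: 0.0528
```

>>> {"fn": "drive_tool", "kwargs": {
  "moves": [
    [0,0,0,0,0,0],
    [0,0,0,0,0,0],
    [0,0,0,0,0,0],
    [0,0,0,0,0,0],
    [0,0,0,0,0,0]
  ],
  "fingers": -1
}}

```text
clock: 10.65
tool_pos: [0.5059, 0.2135, 0.0861]
orientation: [-179.8, 0.1, -154.8]
force: [-0.2, -0.8, -0.9]
opening: 0.0298
```

>>> {"fn": "drive_tool", "kwargs": {
  "moves": [
    [0,0,-0.1,0,0,0],
    [0,0,-0.25,0,0,0],
    [0,0,-0.55,0,0,0],
    [0,0,-0.9,0,0,0],
    [0,0,-0.9,0,0,0],
    [0,0,-0.9,0,0,0]
  ]
}}

```text
clock: 11.25
tool_pos: [0.5058, 0.2144, 0.2226]
orientation: [-179.9, 0.3, -154.8]
force: [-0.2, 0.2, -2.8]
opening: 0.03
```

```bash
python3 go.py .52 .06 .225 175;  python3 -c "
from h import *
S=snap('scene','s8')
a=cv2.imread('pics/s8.png');cv2.imwrite('pics/s8c.png',cv2.resize(a[110:270,220:380],None,fx=3.5,fy=3.5,interpolation=2))"
```

```text
clock 11.25 [0.5058 0.2144 0.2226] [-179.85    0.32 -154.75] open 0.03 F [-0.2  0.2 -2.8]
row [ 0.353 -0.971 -0.015 -0.001  0.006  0.504] dist 0.15503156148066696 rows>= 3.5
```

View pics/s8c.png

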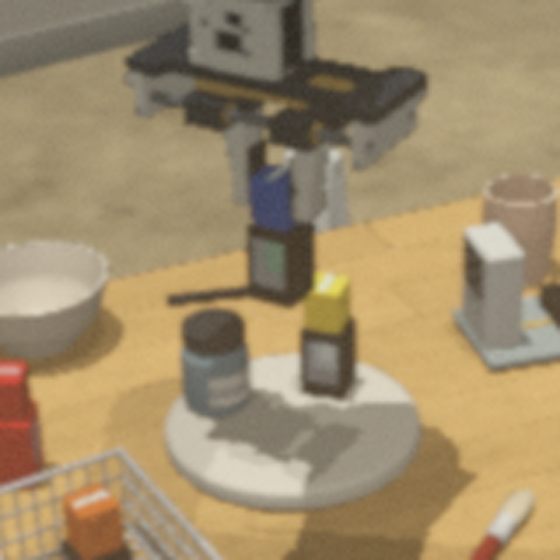

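>>> {"fn": "drive_tool", "kwargs": {
  "moves": [
    [0.35,-0.97,-0.02,0,0,0.14],
    [0.35,-0.97,-0.02,0,0,0.28],
    [0.35,-0.97,-0.02,0,0,0.42],
    [0.35,-0.97,-0.02,0,0,0.5],
    [0.35,-0.97,-0.02,0,0,0.5],
    [0.35,-0.97,-0.02,0,0,0.5]
  ]
}}

```text
clock: 11.9
tool_pos: [0.5191, 0.0598, 0.223]
orientation: [-179.9, 0.1, 175.4]
force: [0.6, 0.3, -1.3]
opening: 0.0302
```

```bash
python3 go.py .535 -.085 .225 162
```

```text
clock 11.9 [0.5191 0.0598 0.223 ] [-1.7987e+02  1.1000e-01  1.7536e+02] open 0.0302 F [ 0.6  0.3 -1.3]
row [-0.184 -0.953 -0.011 -0.002  0.002  0.223] dist 0.1456710618075502 rows>= 2.9
```

>>> {"fn": "drive_tool", "kwargs": {
  "moves": [
    [-0.18,-0.95,-0.01,0,0,0.12],
    [-0.18,-0.95,-0.01,0,0,0.22],
    [-0.18,-0.95,-0.01,0,0,0.22],
    [-0.18,-0.95,-0.01,0,0,0.22],
    [-0.18,-0.95,-0.01,0,0,0.22]
  ]
}}

```text
clock: 12.4
tool_pos: [0.5344, -0.0844, 0.224]
orientation: [-179.9, 0.1, 162.2]
force: [1.1, 0.6, -0.7]
opening: 0.0299
```

```bash
python3 go.py .540 -.1112 .15 162
```

```text
clock 12.4 [ 0.5344 -0.0844  0.224 ] [-1.7987e+02  6.0000e-02  1.6221e+02] open 0.0299 F [ 1.1  0.6 -0.7]
row [-0.09  -0.158  0.493 -0.002  0.001  0.004] dist 0.07887276708618134 rows>= 1.6
```

>>> {"fn": "drive_tool", "kwargs": {
  "moves": [
    [-0.09,-0.16,0.1,0,0,0],
    [-0.09,-0.16,0.3,0,0,0],
    [-0.09,-0.16,0.5,0,0,0],
    [-0.09,-0.16,0.6,0,0,0],
    [-0.09,-0.16,0.6,0,0,0],
    [-0.09,-0.16,0.6,0,0,0]
  ]
}}

```text
clock: 13.0
tool_pos: [0.5404, -0.1102, 0.1343]
orientation: [-179.8, 0.0, 162.4]
force: [0.7, -0.4, -0.6]
opening: 0.03
```

```bash
python3 go.py .540 -.1112 .1 162;  python3 -c "
from h import *
S=snap('scene','s9')
a=cv2.imread('pics/s9.png');cv2.imwrite('pics/s9c.png',cv2.resize(a[120:220,335:435],None,fx=6,fy=6,interpolation=2))"
```

```text
clock 13.0 [ 0.5404 -0.1102  0.1343] [-1.7984e+02  5.0000e-02  1.6239e+02] open 0.03 F [ 0.7 -0.4 -0.6]
row [ 0.001 -0.006  0.229 -0.003  0.001  0.006] dist 0.03429837019932339 rows>= 0.7
```

View pics/s9c.png

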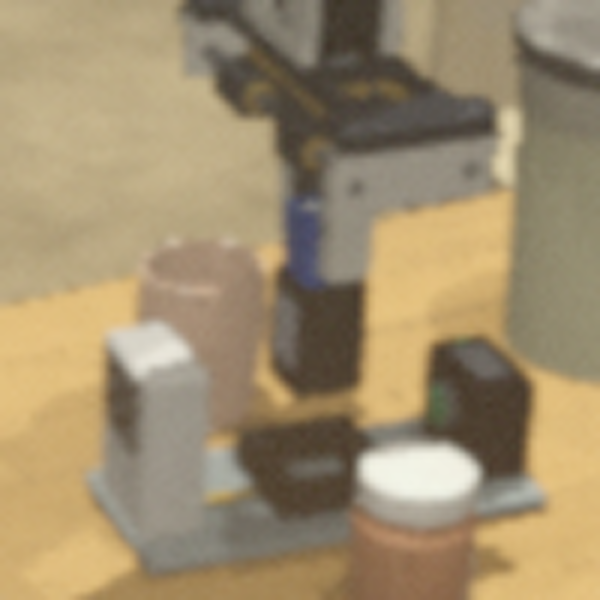

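>>> {"fn": "drive_tool", "kwargs": {
  "moves": [
    [0,-0.005,0.1,0,0,0.005],
    [0,-0.005,0.2,0,0,0.005],
    [0,-0.005,0.22,0,0,0.005],
    [0,-0.005,0.22,0,0,0.005]
  ]
}}

```text
clock: 13.45
tool_pos: [0.541, -0.111, 0.1026]
orientation: [-179.9, 0.2, 162.1]
force: [0.0, 0.5, -0.2]
opening: 0.03
```

```bash
python3 go.py .540 -.1112 .078 162;  python3 -c "
from h import *
S=snap('scene','s10')
a=cv2.imread('pics/s10.png');cv2.imwrite('pics/s10c.png',cv2.resize(a[130:220,345:435],None,fx=6.5,fy=6.5,interpolation=2))"
```

```text
clock 13.45 [ 0.541  -0.111   0.1026] [-1.7988e+02  1.6000e-01  1.6210e+02] open 0.03 F [ 0.   0.5 -0.2]
row [ 0.006 -0.003  0.164 -0.002  0.003  0.002] dist 0.02464068813612414 rows>= 0.5
```

View pics/s10c.png

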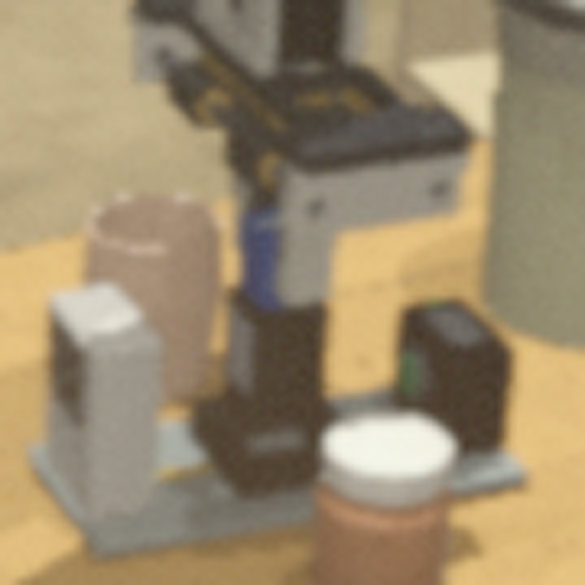

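>>> {"fn": "drive_tool", "kwargs": {
  "moves": [
    [0.005,0,0.03,0,0.002,0],
    [0.005,0,0.06,0,0.002,0],
    [0.005,0,0.09,0,0.002,0],
    [0.005,0,0.09,0,0.002,0]
  ]
}}

```text
clock: 13.9
tool_pos: [0.541, -0.1112, 0.0934]
orientation: [-179.9, 0.2, 162.2]
force: [-12.4, 4.1, 33.4]
opening: 0.0295
```

```bash
python3 go.py .540 -.1112 .078 162
```

```text
clock 13.9 [ 0.541  -0.1112  0.0934] [-179.86    0.19  162.19] open 0.0295 F [-12.4   4.1  33.4]
row [ 0.006 -0.002  0.102 -0.002  0.003  0.003] dist 0.015383335497227996 rows>= 0.3
```

>>> {"fn": "drive_tool", "kwargs": {
  "moves": [
    [0,0,-0.02,0,0,0],
    [0.012,0,-0.02,0,0.003,0],
    [0.012,0,-0.01,0,0.003,0],
    [0.012,0,0.0,0,0.003,0],
    [0.012,0,0.01,0,0.003,0],
    [0.012,0,0.01,0,0.003,0]
  ]
}}

```text
clock: 14.5
tool_pos: [0.5393, -0.1107, 0.0933]
orientation: [-179.8, 0.0, 162.2]
force: [-7.7, 3.6, 20.6]
opening: 0.0302
```

```bash
python3 go.py .540 -.1112 .078 162
```

```text
clock 14.5 [ 0.5393 -0.1107  0.0933] [-1.7983e+02  2.0000e-02  1.6225e+02] open 0.0302 F [-7.7  3.6 20.6]
row [-0.005 -0.002  0.102 -0.003  0.     0.004] dist 0.015322702992452353 rows>= 0.3
```

>>> {"fn": "drive_tool", "kwargs": {
  "moves": [
    [0,0,-0.01,0,0,0],
    [0.012,0,-0.01,0,0,0],
    [0.012,0,0,0,0,0],
    [0.012,0,0.01,0,0,0],
    [0.012,0,0.02,0,0,0],
    [0.012,0,0.02,0,0,0]
  ]
}}

```text
clock: 15.1
tool_pos: [0.5371, -0.1103, 0.0895]
orientation: [-179.8, -0.0, 162.2]
force: [-0.1, -2.3, -1.8]
opening: 0.0296
```

```bash
python3 go.py .540 -.1112 .078 162;  python3 -c "
from h import *
S=snap('scene','s11')
a=cv2.imread('pics/s11.png');cv2.imwrite('pics/s11c.png',cv2.resize(a[130:220,345:435],None,fx=6.5,fy=6.5,interpolation=2))"
```

```text
clock 15.1 [ 0.5371 -0.1103  0.0895] [-1.7980e+02 -5.0000e-02  1.6223e+02] open 0.0296 F [-0.1 -2.3 -1.8]
row [-0.02   0.     0.077 -0.003 -0.001  0.004] dist 0.01190461839003012 rows>= 0.2
```

View pics/s11c.png

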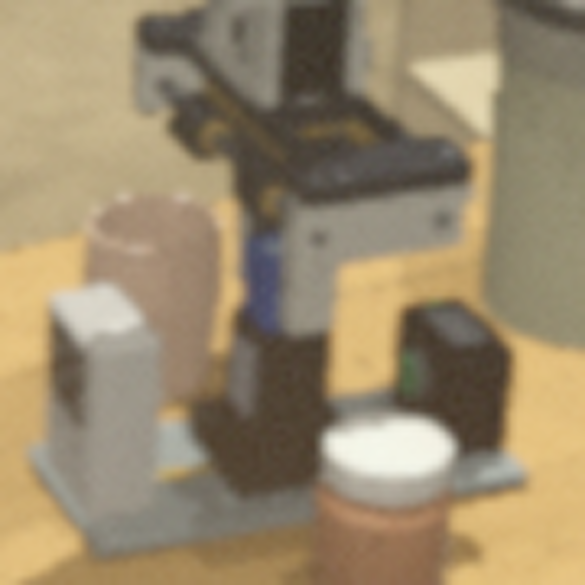

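It slid past the chamfer with no force left. I'll keep going down.

>>> {"fn": "drive_tool", "kwargs": {
  "moves": [
    [0,0,0.02,0,0,0],
    [0,0,0.035,0,0,0],
    [0,0,0.05,0,0,0],
    [0,0,0.06,0,0,0],
    [0,0,0.06,0,0,0]
  ]
}}

```text
clock: 15.65
tool_pos: [0.5369, -0.1103, 0.0803]
orientation: [-179.8, -0.1, 162.2]
force: [0.2, -1.3, -0.8]
opening: 0.0297
```

```bash
python3 go.py .537 -.1103 .078 162
```

```text
clock 15.65 [ 0.5369 -0.1103  0.0803] [-1.7979e+02 -7.0000e-02  1.6222e+02] open 0.0297 F [ 0.2 -1.3 -0.8]
row [-0.001  0.     0.015 -0.004 -0.001  0.004] dist 0.0023010688020403494 rows>= 0.0
```

>>> {"fn": "drive_tool", "kwargs": {
  "moves": [
    [0,0,0.008,0,0,0],
    [0,0,0.015,0,0,0],
    [0,0,0.018,0,0,0],
    [0,0,0.018,0,0,0]
  ]
}}

```text
clock: 16.05
tool_pos: [0.5369, -0.1103, 0.0775]
orientation: [-179.8, -0.1, 162.2]
force: [-0.7, -1.2, -0.2]
opening: 0.0295
```

>>> {"fn": "drive_tool", "kwargs": {
  "moves": [
    [0,0,0.005,0,0,0],
    [0,0,0.01,0,0,0],
    [0,0,0.01,0,0,0]
  ]
}}

```text
clock: 16.35
tool_pos: [0.5369, -0.1103, 0.076]
orientation: [-179.8, -0.1, 162.2]
force: [0.4, -1.5, -0.9]
opening: 0.0298
```

```bash
python3 -c "
from h import *
S=snap('scene','s12')
a=cv2.imread('pics/s12.png');cv2.imwrite('pics/s12c.png',cv2.resize(a[130:220,345:435],None,fx=6.5,fy=6.5,interpolation=2))
o=sensors.get_obs();print(o['force'],o['moment'])
for z in(.030,.07,.107):print(z,proj(S,[.5380,-.1112,z]))"
```

```text
[-0.25080136 -1.88399614 -1.26711127] [-0.592744    0.07225495 -0.02928758]
0.03 [386.4677615  194.10595192]
0.07 [387.21689089 182.31453376]
0.107 [387.92840925 171.11511935]
```

View pics/s12c.png

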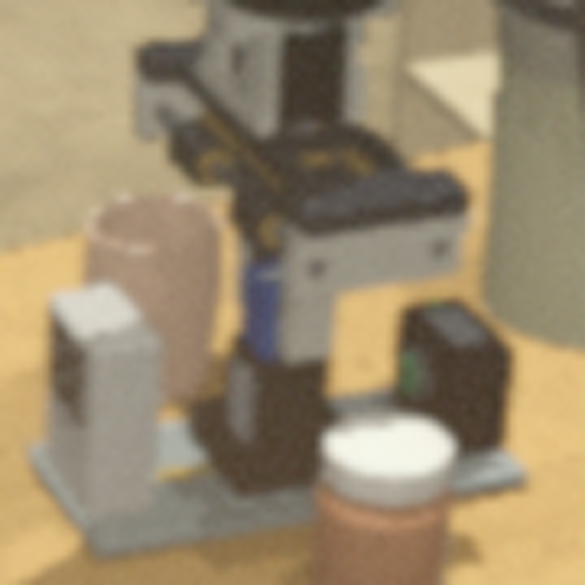

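>>> {"fn": "drive_tool", "kwargs": {
  "moves": [
    [0,0,0.005,0,0,0],
    [0,0,0.01,0,0,0],
    [0,0,0.01,0,0,0]
  ]
}}

```text
clock: 16.7
tool_pos: [0.5371, -0.1102, 0.0757]
orientation: [-179.8, -0.0, 162.3]
force: [-4.9, 1.5, 11.9]
opening: 0.0298
```

Floor contact came at about z = 0.0758. Releasing to a narrow opening, then lifting straight up.

>>> {"fn": "drive_tool", "kwargs": {
  "moves": [
    [0,0,-0.003,0,0,0],
    [0,0,-0.003,0,0,0],
    [0,0,-0.003,0,0,0],
    [0,0,-0.003,0,0,0]
  ],
  "fingers": 0.1
}}

```text
clock: 17.1
tool_pos: [0.537, -0.1102, 0.0759]
orientation: [-179.8, -0.1, 162.2]
force: [0.2, 0.0, -1.3]
opening: 0.0478
```

>>> {"fn": "drive_tool", "kwargs": {
  "moves": [
    [0,0,-0.1,0,0,0],
    [0,0,-0.3,0,0,0],
    [0,0,-0.6,0,0,0],
    [0,0,-0.9,0,0,0],
    [0,0,-0.9,0,0,0],
    [0,0,-0.9,0,0,0]
  ]
}}

```text
clock: 17.7
tool_pos: [0.5378, -0.1096, 0.2121]
orientation: [-179.9, 0.1, 162.2]
force: [-0.7, -0.3, -0.8]
opening: 0.0485
```

```bash
python3 go.py .45 -.2 .30 162;  python3 -c "
from h import *
S=snap('scene','s13');T=snap('top','t13')
a=cv2.imread('pics/s13.png');b=cv2.imread('pics/t13.png')
cv2.imwrite('pics/s13c.png',np.hstack([cv2.resize(a[130:220,345:435],(400,400),interpolation=2),cv2.resize(b[170:250,350:430],(400,400),interpolation=2)]))"
```

```text
clock 17.7 [ 0.5378 -0.1096  0.2121] [-1.7988e+02  8.0000e-02  1.6224e+02] open 0.0485 F [-0.7 -0.3 -0.8]
row [ 0.373 -0.754 -0.585 -0.002  0.001  0.004] dist 0.15367954743184647 rows>= 3.1
```

View pics/s13c.png

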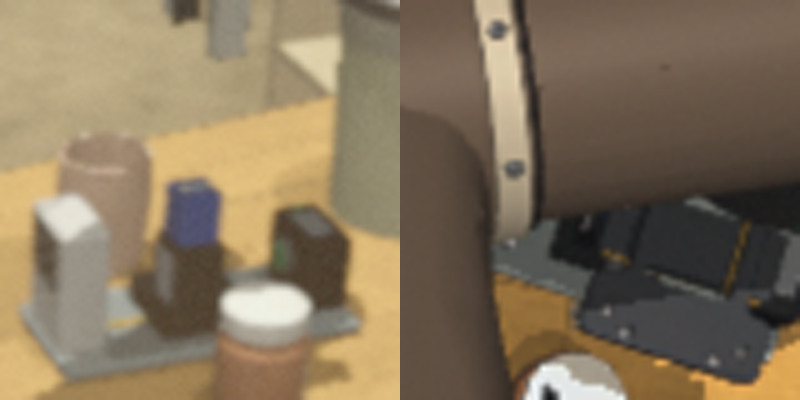

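>>> {"fn": "drive_tool", "kwargs": {
  "moves": [
    [0.37,-0.75,-0.58,0,0,0],
    [0.37,-0.75,-0.58,0,0,0],
    [0.37,-0.75,-0.58,0,0,0],
    [0.37,-0.75,-0.58,0,0,0],
    [0.37,-0.75,-0.58,0,0,0]
  ]
}}

```text
clock: 18.3
tool_pos: [0.4491, -0.2002, 0.2972]
orientation: [-179.8, -0.1, 162.1]
force: [0.5, 0.5, -1.2]
opening: 0.048
```

>>> {"fn": "drive_tool", "kwargs": {
  "moves": [
    [0.5,-1.0,-0.2,0,0,0],
    [0.5,-1.0,-0.2,0,0,0],
    [0.5,-1.0,-0.2,0,0,0],
    [0.5,-1.0,-0.2,0,0,0],
    [0.5,-1.0,-0.2,0,0,0]
  ]
}}

```text
clock: 18.8
tool_pos: [0.3305, -0.3207, 0.3266]
orientation: [-179.8, -0.3, 162.0]
force: [0.9, 0.4, -0.9]
opening: 0.0485
```

```bash
python3 go.py .25 -.5 .33 130;  python3 -c "
from h import *
S=snap('scene','s14');T=snap('top','t14')"
```

```text
clock 18.8 [ 0.3305 -0.3207  0.3266] [-179.81   -0.28  162.  ] open 0.0485 F [ 0.9  0.4 -0.9]
row [ 0.141 -1.303 -0.018 -0.004 -0.004  0.533] dist 0.19654545019801567 rows>= 3.9
```

View pics/t14.png

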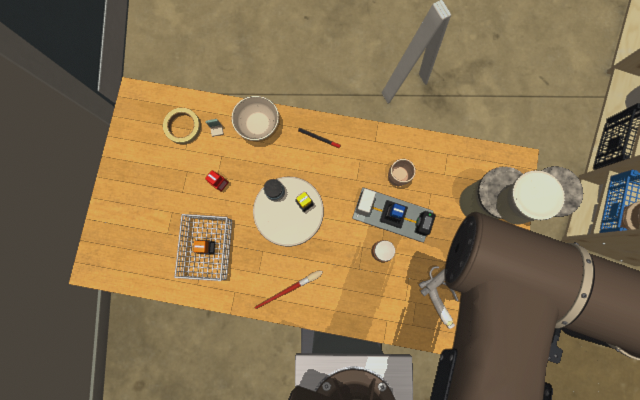

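```bash
cat > run3.py <<'E'
from fit import *
import fit
exec(open('run2.py').read().split('fit.mask=mask')[0].split('\n',3)[3]) if 0 else None
T0=pickle.load(open('top0.pkl','rb'));T=pickle.load(open('t14.pkl','rb'));S=pickle.load(open('s14.pkl','rb'));S0=pickle.load(open('scene0.pkl','rb'))
def mb(s,col,roi):
    p=s['pixels'].astype(float);m=((p[...,2]>p[...,0]*1.2+5)).astype(np.uint8)
    r=np.zeros_like(m); u0,v0,u1,v1=roi; r[v0:v1,u0:u1]=m[v0:v1,u0:u1]
    n,l,st,_=cv2.connectedComponentsWithStats(r); k=1+np.argmax(st[1:,4]); m=(l==k)
    return cv2.convexHull(np.argwhere(m)[:,::-1].astype(np.int32)).reshape(-1,2).astype(float),m.sum()
p,f=fit.fit([T0],.012,'orange',[(387,200,411,224)],(.538,-.111));print('orange was',p[:2].round(4),np.degrees(p[2])%90)
fit.mask=mb
p,f=fit.fit([T],.012,'blue',[(385,198,411,224)],(.538,-.111));print('blue now',p[:2].round(4),np.degrees(p[2])%90,f)
from numpy import array
for nm,s,px in[('orange0',T0,(399,210.5)),('blue',T,(398.5,210.5))]:
    u0,v0=int(px[0])-7,int(px[1])-7;c=s['pixels'][v0:v0+15,u0:u0+15].astype(float)
    vv,uu=np.mgrid[v0:v0+15,u0:u0+15];w=np.clip(c.min(2)-90,0,None)*(np.hypot(uu-px[0],vv-px[1])<6.5);w=w.ravel()
    P=np.array([ray(s,a,b,.107)[:2] for a,b in zip(uu.ravel(),vv.ravel())])
    mu=(P*w[:,None]).sum(0)/w.sum();C=((P-mu)*w[:,None]).T@(P-mu)/w.sum();e,V=np.linalg.eigh(C)
    print(nm,'line',mu.round(4),np.degrees(np.arctan2(V[1,1],V[0,1]))%180)
a=T0['pixels'][170:250,350:430,::-1];b=T['pixels'][170:250,350:430,::-1]
a2=S0['pixels'][160:220,345:435,::-1];b2=S['pixels'][160:220,345:435,::-1]
cv2.imwrite('pics/cmp.png',np.vstack([np.hstack([cv2.resize(x,(390,300),interpolation=2) for x in q]) for q in((a,b),(a2,b2))]))
# others moved?
d=cv2.absdiff(T0['pixels'],T['pixels']).max(2)
for n,(u,v) in dict(yellow=(304,202),bluejar=(274,190),brown=(384,251),cup=(401,172)).items(): print(n,np.median(d[v-11:v+12,u-11:u+12]),d[v-11:v+12,u-11:u+12].max())
E
python3 run3.py
```

```text
orange area 154 188 [397.625  211.3125]
orange was [ 0.5386 -0.1111] 73.19926528280494
blue area 162 189 [397.23076923 211.        ]
blue now [ 0.5392 -0.1102] 71.31018173645147 0.09306658026891301
orange0 line [ 0.5384 -0.1111] 71.86955198410547
blue line [ 0.5391 -0.1091] 71.82710503260445
yellow 11.0 13
bluejar 5.0 13
brown 12.0 37
cup 8.0 14
```

View pics/cmp.png

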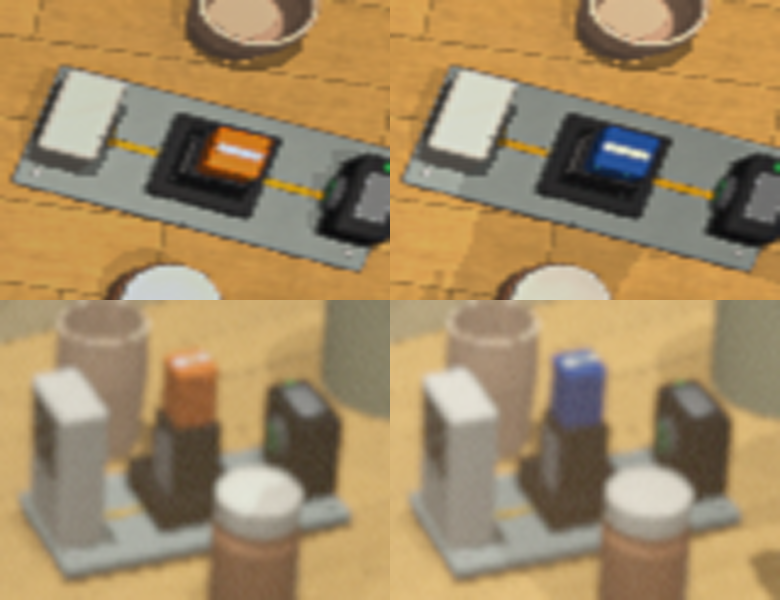

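```bash
python3 -c "
from h import *
print(ticket.close_job(), sensors.get_obs()['clock'])"
```

```text
the job is handed in; nothing more can be done
the job is handed in; nothing more can be done
```

The orange-capped cell is standing in the wire basket, and the blue-capped cell is down in the reader's well with its windows on the light path. I handed the job in just after 18.8 s on the robot's clock; the hand-in gives no verdict.

**Insertion:** On the way in, the blue cell caught the well's chamfer with about 33 N on the wrist. I eased off and shifted it in two steps, about 4 mm in all. It then went down freely, touched the floor with about 12 N, and I released it.

**Last checks, top view:**
- **Position and turn:** The blue cap is within 1 to 2 mm of where the orange cap stood in the same well. Its white line lies at 71.8°, against 71.9° for the orange one.
- **Height and tilt:** I checked these only by eye. In both views the cell sits at the same height and upright, as the orange one did.
- **Things to leave alone:** The yellow-capped cell, both jars and the cup show only lighting changes from the start. The gripper is clear of everything.

**Disagreements:**
- The well centre I took from gripping the orange cell was about 3 mm off along the jaws from where the blue cell actually went in. The camera estimate was closer.
- The scene and top cameras put the basket centre about 12 mm apart, well within the basket's room.
- The floor contact came about 2 mm lower than the grasp height predicted.

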